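# Close the green patty mould with its pinned lid

## Task

Put the green-handled lid on the green patty mould, both of its holes over the two pins, so that it lies flat and fully home on the block, and let go. Set it down gently, don't drop it, and leave the red-handled lid where it is.

Things in the scene. Friction and masses are not known exactly. Their poses are not given: they have to be found in the camera images.
- lid_green: green-handled lid of a patty mould: flat aluminium plate 150 (x) x 90 (y) x 8 mm thick, about 0.25 to 0.5 kg, loose, lying flat on the table. Upright green grip block on its centre, 60 mm along x, 16 mm along y, from the plate's top (8 mm) up to 50 mm above the underside. Two round through holes, 22 mm in diameter, at x = -55 and +55 mm, y = 0. Origin: centre of the underside; z up. It looks and works the same after a half turn about z. This is the one to fit.
- mould_green: green patty mould: green plastic block 150 (x) x 90 (y) x 30 mm high, fixed to the table, with a round 71 mm recess in its top. Two upright steel dowel pins at x = -55 and +55 mm, y = 0, 12 mm in diameter for the lower 12 mm, then tapering to a 5 mm tip that is 30 mm above the block's top (60 mm above the table). Origin: centre of the underside, on the table; z up. With the lid home, the lid's origin is 30 mm above this origin.
- lid_red: red-handled lid of a patty mould: flat aluminium plate 150 (x) x 90 (y) x 8 mm thick, about 0.25 to 0.5 kg, loose, lying flat on the table. Upright red grip block on its centre, 60 mm along x, 16 mm along y, from the plate's top (8 mm) up to 50 mm above the underside. Two round through holes, 22 mm in diameter, at x = -55 and +55 mm, y = 0. Origin: centre of the underside; z up. It looks and works the same after a half turn about z. To be left alone.
- mould_red: red patty mould: red plastic block 150 (x) x 90 (y) x 30 mm high, fixed to the table, with a round 71 mm recess in its top. Two upright steel dowel pins at x = -55 and +55 mm, y = 0, 12 mm in diameter for the lower 12 mm, then tapering to a 5 mm tip that is 30 mm above the block's top (60 mm above the table). Origin: centre of the underside, on the table; z up. Stays empty.
There are look-alikes about, which are no part of the job. There is more than one size of the mould_green; the one meant has the size given above.

How it is judged:
At the end, for the whole second after the job is handed in: Green-handled lid on the green mould, pins through both holes: centred within 12 mm, underside at most 5 mm above the block, level within 7 degrees, long sides aligned within 11 degrees (either way round), at rest; red-handled lid within 30 mm of its start (horizontal distance between lid_green and mould_green below 0.012 m and z of lid_green in the frame of mould_green below 0.035 m and angle between lid_green's own z axis and vertical below 0.12 rad and angle between the x axis of lid_green and the x axis of mould_green, either way round below 0.2 rad and linear speed of lid_green below 0.02 m/s and distance of lid_red from where it was at the start of the episode below 0.03 m); the robot touches nothing.
It fails at once if the green-handled lid is dropped onto the mould (it falls faster than 0.5 m/s over it) (horizontal distance between lid_green and mould_green below 0.03 m and z of lid_green in the frame of mould_green below 0.08 m and linear speed of lid_green above 0.5 m/s).
It fails at once if the red-handled lid is moved more than 30 mm (distance of lid_red from where it was at the start of the episode above 0.03 m).
It also fails if it takes over 42 s, if anything falls off the work surface, if the arm or the gripper's body presses on something with over 40 N, if the wrist force passes 120 N, or if a joint passes its speed limit or range.

## Robot

A 7-joint arm with a two-finger parallel gripper is mounted at the origin on the work surface. World frame = base frame: x ahead of the robot, y to its left, z up, the work surface at z = 0. Lengths are in m, angles in rad, forces in N, time in s.
With the tool pointing down it reaches from about 0.35 to 0.775 m from the base axis. Payload 3.1 kg.
Tool frame: the origin (TCP) lies between the finger pads; the fingertips stand 17 mm ahead of it and the grasp point (between the pads) lies 2 mm behind it (ctrl.tip_extent is the distance from the TCP to the fingertips, in m); z points along the fingers, x is the direction in which the jaws open and shut, and the axes are right-handed (so a half turn about z gives the same grasp; the last joint's range is limited). The gripper opens to 85 mm and grips with 20 to 120 N. Pads are 22 mm wide; open, the fingers measure 114 mm over their backs; the gripper's body (76 mm by 85 mm) begins 54 mm behind the grasp point. The pads swing forward as they close: fully open they stand 13 mm farther back than shut.
Start: joints at [1.182, 0.311, 0.014, 1.512, -0.004, 1.319, -0.027], TCP at [0.187, -0.517, 0.248] pointing down, gripper open.
Joint ranges: [-2.7, 2.7], [-0.3, 1.91], [-1.27, 1.3], [0.12, 2.57], [-1.44, 4.58], [0.2, 2.03], [-3.05, 3.05]. Speed limits (rad/s): [2.79, 2.79, 3.14, 3.14, 3.14, 3.14, 3.14].

## Interface

Orientations are given as a unit quaternion [x, y, z, w].
In Python, from plant import ctrl, cams, hand_in, finder gives the robot as it stands.
- The arm moves only by the tool step_arm, never from a script. Its argument "targets" is text: rows parted by semicolons, each of 5 numbers parted by spaces: the closure in counts, from 0 (fully open) to 255 (shut), then the shift along the tool's x, y, z in cm, then the turn about the tool's z in rad. In form: jaw tx ty tz spin; .... A call has 1 to 5 rows; each row is the pose to reach, as a shift and turn from the pose commanded when the call began, along the tool's axes at that moment; what a row does not reach only later rows make up. A row lasts 1/10 s, in which the tool goes at most 50 mm and 8.59 degrees, less where a joint would pass 70% of its speed; a pose out of reach is approached as far as the arm can. A call with a gripper value outside its range is refused whole. The fingers move at their own pace and stop on an object; "force" is the grip in N (left out, the last holds). Time passes only in rows, so rows that repeat a pose let the fingers close. It gives the time, the measured TCP pose, the force and the opening at its end, in the units of the state.
- ctrl.get_state(): the state, without advancing time (a new reading comes with each control period).
- cams.snapshot(name): name is "scene" or "top" or "wrist"; returns the picture (480x640x3 uint8, red, green, blue); there is no depth.
- cams.get_calibration(name): a dict with "fov_y" (degrees; the focal length in pixels is half the picture's height over the tangent of half this angle, whatever the lens; pixels are square), "cx", "cy" (the principal point, pixels), "k1" (the pictures are not rectified: a ray, as slopes to the right and down, at radius r is drawn at 1 + k1 r^2 times it, then the intrinsics apply), "xyz" and "attitude" of the camera in the world. Camera axes: x right, y up, looking along -z (the intrinsics and any distortion apply to the point x, -y, -z); pixel columns grow to the right and rows downward; lengths in m; the calibration is good to about 2 mm. A picture is of the moment at which its call begins: read the wrist's pose just before it. get_calibration takes no time and is no camera call; for the wrist camera it gives the pose at the moment of the call.
- hand_in(): hands the job in, once; it reports no verdict.
Trained networks look in the newest picture that a camera, given by its name, has taken for a name from the list of things; names that differ only in an ending like _2 or _b are one class to them, and where a whole thing is asked for, a point or a joint stands for the part that bears it (a point fixed in the world has none). Each returns a list of dicts, best first, with "conf" (0 to 1); they miss things now and then, are a little off and sometimes report something else, mostly with a low value. They report only what shows in the picture. A call takes as long as a camera call. They do not tell look-alikes from the thing itself.
- finder.recognise(camera, target): "point" ([x, y, z] in m, in world coordinates, good to about 4 mm: the middle of the surface that is visible of it).
- finder.silhouettes(camera, target): "region" (480x640 bool, what is visible of it).
- finder.landmark_of(camera, target): "point" ([x, y, z] in m, in world coordinates, good to about 4 mm: a listed point, or the origin of a listed thing).
The state is a dict: "time_s": time; "q": joint angles; "qvel": joint speeds; "joint_efforts": joint torques, N m; "position": TCP position; "eef_rot": TCP orientation; "ft_force": force on the tool from outside, world axes, zero at the start; "torque": the same for the moment, N m; "gripper_width": opening from 0.0 (shut) to 1.0 (fully open).
Only numpy, scipy, OpenCV 4.12 (cv2) and the standard library are available. Lean on these libraries where they do the work, as an engineer would, in place of code of your own. Each camera call takes 0.05 s, during which the arm holds its last target.

## Working session

There is one attempt and no reset: what is moved stays moved. The work goes in short steps, Python scripts to look and compute and a tool call to move; the robot and the scene stay as the last step left them, time stands still between calls to the robot, and variables do not carry over. Pictures are saved under pics/ and viewed, and the job is handed in when it is done.

Besides the shell and the picture viewer there is one more tool, called after "Call:" in YAML: its name, and indented under it one key for each argument. step_arm: Moves the arm, as the interface text tells. Its arguments: {"type":"object","properties":{"targets":{"type":"string"},"force":{"type":"number"}},"required":["targets"]}

```bash
ls; mkdir -p pics
python3 - <<'E'
from plant import ctrl,cams,finder
import cv2
s=ctrl.get_state();print(s)
for c in ["scene","top","wrist"]:
    print(c,cams.get_calibration(c))
    im=cams.snapshot(c);cv2.imwrite(f"pics/{c}0.png",im[:,:,::-1])
    if c!="wrist":
        for t in ["lid_green","mould_green","lid_red","mould_red"]:
            print(t,[(r["conf"],r["point"]) for r in finder.landmark_of(c,t)])
E
```

```text
pics
{'time_s': 0.0, 'q': array([ 1.1823012 ,  0.31176592,  0.01401664,  1.51305533, -0.00441973,
        1.31924506, -0.02723016]), 'qvel': array([-4.73727388e-04,  1.36396141e-04, -1.23892582e-03, -1.32901892e-04,
       -3.45981041e-04,  3.33492965e-04, -4.20263003e-05]), 'joint_efforts': array([ 3.07598930e-04, -3.79913235e+01,  1.45965130e-01, -2.30591065e+01,
        1.21332047e-02,  1.36779266e-02,  7.13231245e-06]), 'position': array([ 0.18670379, -0.51659158,  0.24719973]), 'eef_rot': array([ 8.18504923e-01, -5.74498215e-01, -1.02427467e-03, -6.65227030e-04]), 'ft_force': array([ 0.18160123, -0.19334264, -0.4935879 ]), 'torque': array([0.03471486, 0.06001786, 0.00330909]), 'gripper_width': 0.9969387155341078}
scene {'fov_y': 50.272901053511966, 'cx': 319.01926807334354, 'cy': 241.34097624526086, 'k1': 0.04878054428368003, 'xyz': array([ 0.99708916, -0.36242003,  0.59107627]), 'attitude': array([0.37099932, 0.22152656, 0.44055457, 0.78689082])}
lid_green [(0.79, [0.5105, -0.1126, 0.0045])]
mould_green [(0.89, [0.5087, -0.3285, 0.0037]), (0.6, [0.2234, -0.3118, -0.0041])]
lid_red [(0.88, [0.4909, 0.3488, 0.0008])]
mould_red [(0.65, [0.4871, 0.1311, -0.0005])]
top {'fov_y': 47.9319325741362, 'cx': 321.53392460307737, 'cy': 238.0657895041138, 'k1': 0.029204982799277555, 'xyz': array([0.28146559, 0.0129245 , 1.18766714]), 'attitude': array([-0.03580864,  0.04518325,  0.71109257, -0.70073074])}
lid_green [(0.65, [0.5081, -0.1126, 0.0015])]
mould_green [(0.79, [0.5097, -0.3258, 0.0021]), (0.78, [0.2256, -0.3188, -0.0002])]
lid_red [(0.76, [0.4948, 0.3474, -0.0013])]
mould_red [(0.87, [0.4834, 0.1302, -0.0016])]
wrist {'fov_y': 68.51238899408034, 'cx': 323.1070034499534, 'cy': 242.9405221440741, 'k1': -0.003526955240639505, 'xyz': array([ 0.25746173, -0.49254107,  0.37538218]), 'attitude': array([-0.12143995,  0.08535992, -0.56836597,  0.80927508])}
```

View pics/scene0.png

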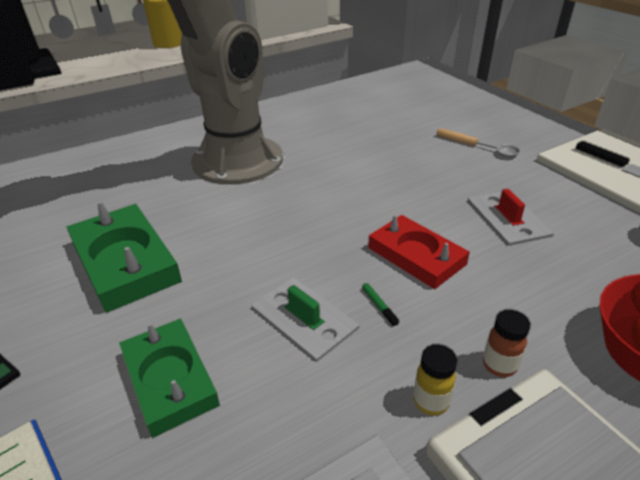

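View pics/top0.png

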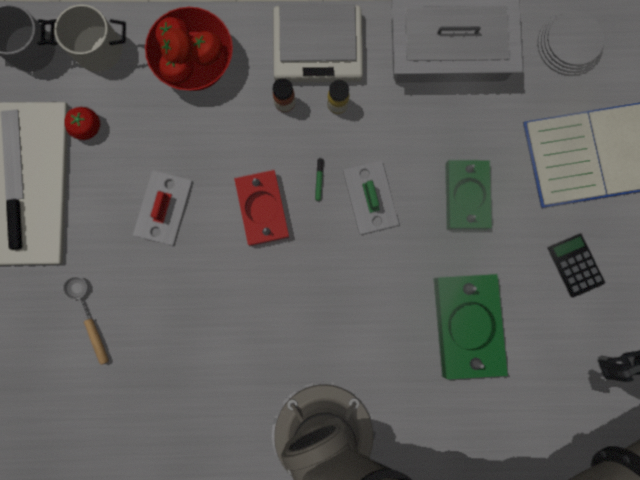

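View pics/wrist0.png

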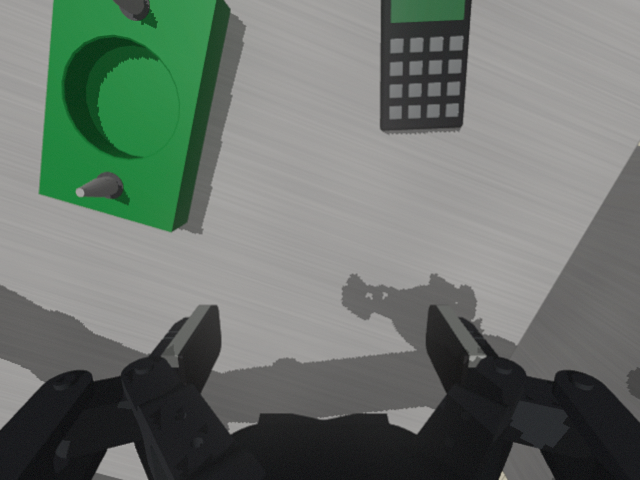

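Scene: green moulds at (168,375) and (123,255); top view: small one at (469,195), large one at (471,326). The green-handled lid is at top (371,198), scene (305,315). The red lid is at top (162,207). Next I measure poses by fitting the known shape to the silhouettes.

```bash
cat > h.py <<'E'
import numpy as np,cv2
from scipy.spatial.transform import Rotation as R
from scipy.optimize import minimize
def project(c,P):
    P=np.atleast_2d(P);p=(P-c["xyz"])@R.from_quat(c["attitude"]).as_matrix()
    u=p[:,0]/-p[:,2];v=-p[:,1]/-p[:,2];r2=u*u+v*v;d=1+c["k1"]*r2
    f=240/np.tan(np.radians(c["fov_y"])/2)
    return np.c_[c["cx"]+f*u*d,c["cy"]+f*v*d]
def w(pose,pts,z=0):
    x,y,a=pose;pts=np.asarray(pts,float);c,s=np.cos(a),np.sin(a)
    return np.c_[x+c*pts[:,0]-s*pts[:,1],y+s*pts[:,0]+c*pts[:,1],z+pts[:,2]]
def box(x,y,z0,z1): return [(i*x/2,j*y/2,k) for i in(-1,1) for j in(-1,1) for k in(z0,z1)]
def hullmask(c,P,S=4):
    m=np.zeros((480*S,640*S),np.uint8)
    h=cv2.convexHull(((project(c,P)+.5)*S-.5).astype(np.float32))
    cv2.fillConvexPoly(m,np.round(h).astype(np.int32),255)
    return cv2.resize(m,(640,480),interpolation=cv2.INTER_AREA)/255.
def fit(p0,boxes,obs,z=0,scale=False):
    def cost(p):
        e=0
        for c,m in obs:
            s=p[3] if scale else 1
            mm=np.zeros((480,640))
            for b in boxes: mm=np.maximum(mm,hullmask(c,w(p[:3],np.array(b)*s,z)))
            e+=np.abs(mm-m).sum()/m.sum()
        return e
    best=None
    p0=np.array(list(p0)+([1.] if scale else []))
    n=len(p0);d=np.array([.008,.008,.1,.05])[:n]
    sim=np.vstack([p0]+[p0+d*np.eye(n)[i] for i in range(n)])
    r=minimize(cost,p0,method="Nelder-Mead",options=dict(initial_simplex=sim,xatol=1e-4,fatol=1e-4,maxiter=250))
    return r.x,r.fun
def fill(m):
    m=m.astype(np.uint8);cs,_=cv2.findContours(m,cv2.RETR_EXTERNAL,cv2.CHAIN_APPROX_NONE)
    o=np.zeros_like(m);cv2.drawContours(o,[max(cs,key=cv2.contourArea)],-1,1,-1);return o.astype(float)
LID=[box(.15,.09,0,.008),box(.06,.016,.008,.05)]
MOULD=[box(.15,.09,0,.03)]
def pin(s):return [(s*.055+r*np.cos(t),r*np.sin(t),z) for r,z in((.006,.03),(.006,.042),(.0025,.06)) for t in np.linspace(0,6.28,12)]
MOULDP=MOULD+[pin(1),pin(-1)]
E
cat > m1.py <<'E'
from plant import ctrl,cams,finder
from h import *
ob={}
for c in ["scene","top"]:
    im=cams.snapshot(c);cal=cams.get_calibration(c)
    for t in ["lid_green","mould_green"]:
        rs=finder.silhouettes(c,t)
        for r in rs:
            m=r["region"];ys,xs=np.nonzero(m)
            print(c,t,r["conf"],m.sum(),xs.mean().round(1),ys.mean().round(1))
            ob[c,t,len([k for k in ob if k[:2]==(c,t)])]=(cal,m)
            
    cv2.imwrite(f"pics/{c}1.png",im[:,:,::-1])
np.save("ob.npy",ob,allow_pickle=True)
E
python3 m1.py
```

```text
scene lid_green 0.93 4428 305.0 318.2
scene mould_green 0.91 7104 168.2 376.3
scene mould_green 0.6 7528 123.1 256.1
top lid_green 0.88 2524 370.3 197.3
top mould_green 0.73 6645 469.8 326.6
top mould_green 0.68 3206 468.0 194.5
```

```bash
cat > m2.py <<'E'
from h import *
ob=np.load("ob.npy",allow_pickle=True).item()
for nm,keys,p0,bx in [("lid",[("scene","lid_green",0),("top","lid_green",0)],(.509,-.1126,.2),LID),
  ("small",[("scene","mould_green",0),("top","mould_green",1)],(.509,-.327,0),MOULDP),
  ("big",[("scene","mould_green",1),("top","mould_green",0)],(.225,-.315,0),MOULDP)]:
    obs=[(ob[k][0],fill(ob[k][1])) for k in keys]
    print(nm,"both",*fit(p0,bx,obs),"scaled",*fit(p0,bx,obs,scale=True))
    for o in obs: print("  one",*fit(p0,bx,[o]))
E
python3 m2.py
```

```text
lid both [ 0.50895959 -0.1133924   0.22390343] 0.07513409112032625 scaled [ 0.50869276 -0.11339684  0.22927957  0.99122814] 0.06975434528961397
  one [ 0.50950122 -0.11299071  0.22886086] 0.020954348808678244
  one [ 0.50760565 -0.1136869   0.22922531] 0.04503593292520628
small both [ 0.50848526 -0.32696996 -0.01307154] 0.0653323677517744 scaled [ 0.50839829 -0.32657423 -0.01706284  1.00060031] 0.0667047052602858
  one [ 0.50889849 -0.32652377 -0.01934238] 0.030609653771418475
  one [ 0.50801047 -0.32792571 -0.01347892] 0.024412559783738828
big both [ 0.24703617 -0.31800373  0.25448929] 0.9341000739275183 scaled [ 0.22434352 -0.31535238  0.0427593   1.40352135] 0.0446321336523485
  one [ 0.25136207 -0.31438836  0.30516601] 0.429469588047759
  one [ 0.21827371 -0.32629028  0.18487896] 0.4946039333716932
```

```bash
python3 -c "
import cv2
a=cv2.imread('pics/top1.png')[130:400,330:540];cv2.imwrite('pics/crop1.png',cv2.resize(a,None,fx=2.2,fy=2.2,interpolation=cv2.INTER_CUBIC))
a=cv2.imread('pics/scene1.png')[190:440,50:380];cv2.imwrite('pics/crop2.png',cv2.resize(a,None,fx=2.4,fy=2.4,interpolation=cv2.INTER_CUBIC))"
```

```text
(no output)
```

View pics/crop1.png

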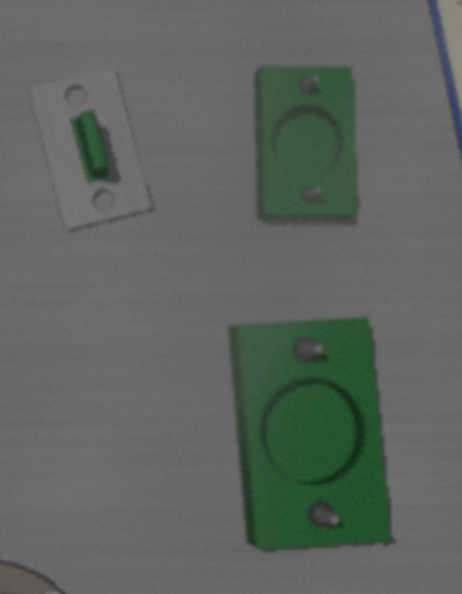

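View pics/crop2.png

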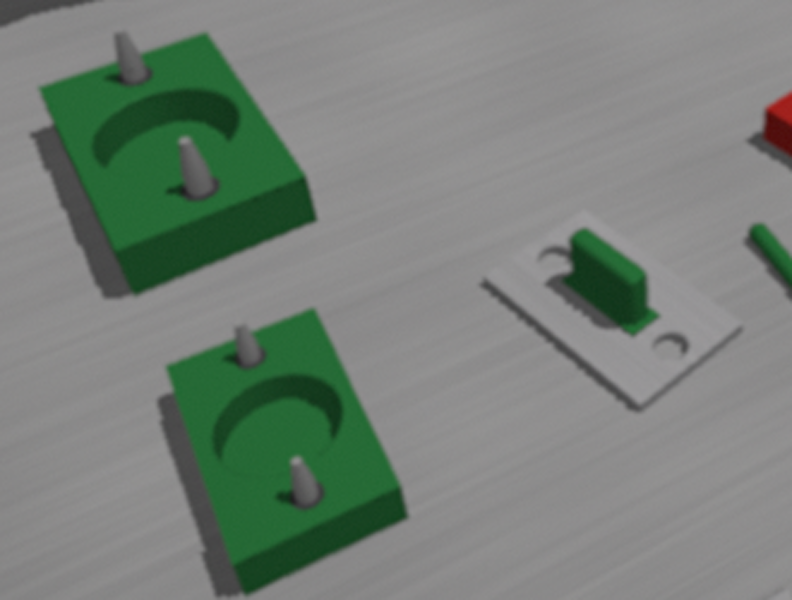

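Candidates: moulds at top (469,195), where the fit gives scale 1.00, and (471,326), scale 1.40, so the small one is the target. Lids at (371,198) with a green grip, which is the one to fit, and (162,207) in red. The green marker at (320,180) is not relevant. The close crops confirm the choice.

```bash
cat > go.py <<'E'
import sys
from plant import ctrl
from h import *
x,y,z,a=map(float,sys.argv[1:5])  # a = wanted lid-yaw; jaw axis is a-pi/2
s=ctrl.get_state();M=R.from_quat(s["eef_rot"]).as_matrix()
d=M.T@(np.array([x,y,z])-s["position"])
ya=np.arctan2(M[1,0],M[0,0]);t=a-np.pi/2
e=(t-ya+np.pi/2)%np.pi-np.pi/2
print("t",round(s["time_s"],2),"pos",s["position"].round(4),"lidyaw",round(ya+np.pi/2,4),"tilt",M[:,2].round(4),"F",s["ft_force"].round(1),"w",round(s["gripper_width"],3),"q7",round(s["q"][6],2))
print("shift cm",(d*100).round(2),"spin",round(-e,3))
E
python3 go.py 0.509 -0.1135 0.17 0.227
```

```text
t 0.85 pos [ 0.187  -0.5173  0.2483] lidyaw 0.3469 tilt [ 0. -0. -1.] F [-0.8  1.  -0.4] w 0.999 q7 -0.03
shift cm [-27.02 -44.01   7.83] spin 0.12
```

Call:
step_arm:
  targets: "0 -27 -44 7.8 0.12; 0 -27 -44 7.8 0.12; 0 -27 -44 7.8 0.12; 0 -27 -44 7.8 0.12; 0 -27 -44 7.8 0.12"

```text
time_s: 1.35
position: [0.3422, -0.3225, 0.211]
eef_rot: [0.782, -0.623, 0.001, 0.0]
ft_force: [1.0, -0.4, -0.7]
gripper_width: 1.001
```

```bash
python3 go.py 0.509 -0.1135 0.17 0.227
```

```text
t 1.35 pos [ 0.3422 -0.3225  0.211 ] lidyaw 0.2265 tilt [ 7.e-04 -8.e-04 -1.e+00] F [ 1.  -0.4 -0.7] w 1.001 q7 -0.65
shift cm [-16.62 -20.95   4.09] spin -0.0
```

Call:
step_arm:
  targets: "0 -16.6 -20.9 4 0; 0 -16.6 -20.9 4 0; 0 -16.6 -20.9 4 0; 0 -16.6 -20.9 4 0; 0 -16.6 -20.9 4 0"

```text
time_s: 1.85
position: [0.4963, -0.1292, 0.174]
eef_rot: [0.782, -0.623, 0.001, -0.0]
ft_force: [0.8, -1.4, 0.2]
gripper_width: 0.999
```

Call:
step_arm:
  targets: "0 -1.7 -2.2 0.4 0; 0 -1.7 -2.2 0.4 0; 0 -1.7 -2.2 0.4 0"

```text
time_s: 2.15
position: [0.5128, -0.1089, 0.1697]
eef_rot: [0.783, -0.622, -0.0, 0.0]
ft_force: [0.2, -0.5, -0.3]
gripper_width: 1.0
```

```bash
python3 go.py 0.509 -0.1135 0.17 0.227
cat > wl.py <<'E'
import sys
from plant import ctrl,cams,finder
from h import *
tag=sys.argv[1]; t=sys.argv[2]
cal=cams.get_calibration("wrist");im=cams.snapshot("wrist")
cv2.imwrite(f"pics/w{tag}.png",im[:,:,::-1])
rs=finder.silhouettes("wrist",t)
for r in rs: print(r["conf"],r["region"].sum())
if len(rs):
    m=rs[0]["region"];cv2.imwrite(f"pics/wm{tag}.png",m*255)
    np.save(f"w{tag}.npy",dict(cal=cal,im=im,m=m),allow_pickle=True)
print([(r["conf"],r["point"]) for r in finder.landmark_of("wrist",t)])
E
python3 wl.py a lid_green
```

```text
t 2.15 pos [ 0.5128 -0.1089  0.1697] lidyaw 0.2284 tilt [-8.e-04 -4.e-04 -1.e+00] F [ 0.2 -0.5 -0.3] w 1.0 q7 -1.26
shift cm [ 0.36  0.47 -0.03] spin 0.001
0.66 17894
[(0.67, [0.508, -0.113, 0.0017])][ WARN:0@1.603] global loadsave.cpp:1063 imwrite_ Unsupported depth image for selected encoder is fallbacked to CV_8U.
```

Run:
```python
from h import *
d=np.load("wa.npy",allow_pickle=True).item()
p,e=fit((.509,-.1135,.227),LID,[(d["cal"],fill(d["m"]))]);print(p,e)
im=d["im"][:,:,::-1].copy()
for q,col in ((p,(0,0,255)),((.509,-.1134,.227),(255,0,0))):
  for b in LID:
    h=cv2.convexHull(project(d["cal"],w(q,b)).astype(np.float32));cv2.polylines(im,[np.round(h).astype(int)],True,col,1)
cv2.imwrite("pics/wa_o.png",im)
```

```text
[ 0.50874663 -0.11365062  0.23312014] 0.01977090911383308
```

View pics/wa_o.png

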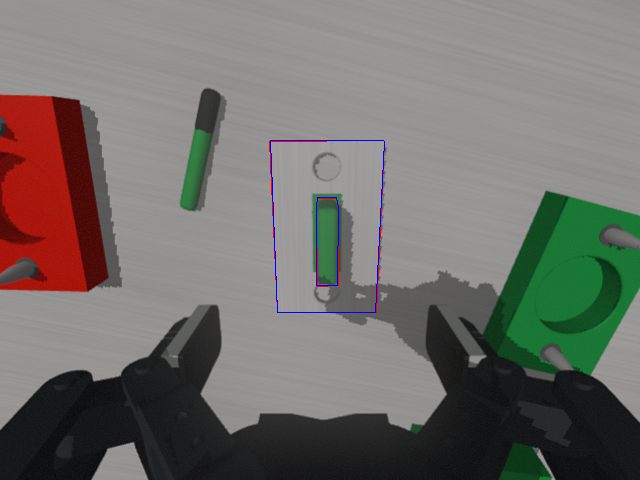

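The overlay (blue is the earlier fit, red the wrist fit) matches the lid: plate corners (270,141) to (377,312), grip at (327,240). Lid is at (0.5088, -0.1136), yaw 0.232.

```bash
python3 go.py 0.5088 -0.1136 0.033 0.231
```

```text
t 2.3 pos [ 0.5121 -0.1113  0.17  ] lidyaw 0.2236 tilt [-4.0e-04 -1.3e-03 -1.0e+00] F [-0.2 -0.1  0.2] w 1.003 q7 -1.26
shift cm [ 0.14  0.36 13.7 ] spin -0.007
```

Call:
step_arm:
  targets: "0 0.1 0.4 4 -0.007; 0 0.1 0.4 7 -0.007; 0 0.1 0.4 9 -0.007; 0 0.1 0.4 9 -0.007; 0 0.1 0.4 9 -0.007"

```text
time_s: 2.8
position: [0.509, -0.1123, 0.0804]
eef_rot: [0.784, -0.621, 0.0, 0.0]
ft_force: [1.2, 0.8, 0.5]
gripper_width: 0.999
```

```bash
python3 go.py 0.5088 -0.1136 0.033 0.231; python3 go.py 0.5088 -0.1136 0.033 0.231
```

```text
t 2.8 pos [ 0.509  -0.1123  0.0804] lidyaw 0.2318 tilt [ 2.e-04 -5.e-04 -1.e+00] F [1.2 0.8 0.5] w 0.999 q7 -1.29
shift cm [0.12 0.05 4.74] spin 0.001
t 2.8 pos [ 0.509  -0.1123  0.0804] lidyaw 0.2318 tilt [ 2.e-04 -5.e-04 -1.e+00] F [1.2 0.8 0.5] w 0.999 q7 -1.29
shift cm [0.12 0.05 4.74] spin 0.001
```

Call:
step_arm:
  targets: "0 0.1 0 2 0; 0 0.1 0 3.5 0; 0 0.1 0 4.7 0; 0 0.1 0 4.7 0; 0 0.1 0 4.7 0"
  force: 40

```text
time_s: 3.3
position: [0.5101, -0.1123, 0.0338]
eef_rot: [0.785, -0.62, 0.001, -0.0]
ft_force: [0.6, -0.3, -0.2]
gripper_width: 0.996
```

```bash
python3 go.py 0.5088 -0.1136 0.033 0.231
python3 - <<'E'
from plant import cams
import cv2
cv2.imwrite("pics/s2.png",cams.snapshot("scene")[200:440,150:470,::-1].repeat(2,0).repeat(2,1))
E
```

```text
t 3.3 pos [ 0.5101 -0.1123  0.0338] lidyaw 0.2336 tilt [ 1.6e-03 -4.0e-04 -1.0e+00] F [ 0.6 -0.3 -0.2] w 0.996 q7 -1.31
shift cm [0.1  0.16 0.08] spin 0.003
```

View pics/s2.png

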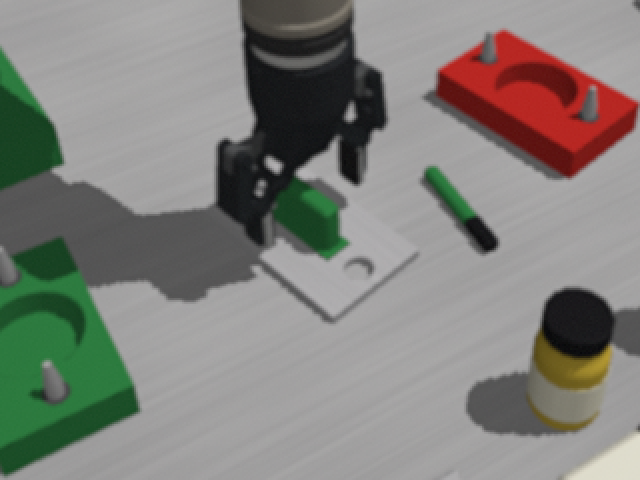

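The fingers straddle the grip block, at about (300,215) in the crop. Closing now.

Call:
step_arm:
  targets: "80 0.1 0.1 0 0; 160 0.1 0.1 0 0; 200 0.1 0.1 0 0; 255 0.1 0.1 0 0; 255 0.1 0.1 0 0"
  force: 70

```text
time_s: 3.85
position: [0.5088, -0.1131, 0.0332]
eef_rot: [0.785, -0.62, 0.0, -0.0]
ft_force: [1.4, -0.4, -1.7]
gripper_width: 0.177
```

Call:
step_arm:
  targets: "255 0 0 0 0; 255 0 0 0 0; 255 0 0 0 0; 255 0 0 0 0"

```text
time_s: 4.25
position: [0.5088, -0.1131, 0.0331]
eef_rot: [0.785, -0.62, 0.0, -0.0]
ft_force: [-0.9, 0.4, 4.1]
gripper_width: 0.175
```

```bash
python3 go.py 0.5088 -0.1136 0.033 0.231
```

```text
t 4.25 pos [ 0.5088 -0.1131  0.0331] lidyaw 0.234 tilt [ 3.e-04  1.e-04 -1.e+00] F [-0.9  0.4  4.1] w 0.175 q7 -1.3
shift cm [0.05 0.02 0.01] spin 0.003
```

Opening is about 15 mm, which fits the 16 mm grip. Lifting.

Call:
step_arm:
  targets: "255 0 0 -1 0; 255 0 0 -3 0; 255 0 0 -6 0; 255 0 0 -9 0; 255 0 0 -11 0"

```text
time_s: 4.75
position: [0.5087, -0.1134, 0.1445]
eef_rot: [0.785, -0.62, 0.001, -0.0]
ft_force: [0.3, -0.0, -4.0]
gripper_width: 0.176
```

```bash
python3 go.py 0.5085 -0.327 0.14 -0.015; python3 wl.py b lid_green; python3 go.py 0.5085 -0.327 0.14 -0.015;python3 - <<'E'
from plant import cams
import cv2
cv2.imwrite("pics/s3.png",cams.snapshot("scene")[:,:,::-1])
E
```

```text
t 4.75 pos [ 0.5087 -0.1134  0.1445] lidyaw 0.2338 tilt [ 1.1e-03 -5.0e-04 -1.0e+00] F [ 0.3 -0.  -4. ] w 0.176 q7 -1.26
shift cm [20.77  4.97  0.46] spin 0.249
0.6 40973
[(0.6, [0.5035, -0.114, 0.1126])]
t 4.9 pos [ 0.5091 -0.1135  0.1436] lidyaw 0.2337 tilt [ 2.e-03 -8.e-04 -1.e+00] F [ 0.  -0.9 -4.1] w 0.175 q7 -1.26
shift cm [20.76  5.    0.38] spin 0.249[ WARN:0@1.508] global loadsave.cpp:1063 imwrite_ Unsupported depth image for selected encoder is fallbacked to CV_8U.
```

View pics/wb.png

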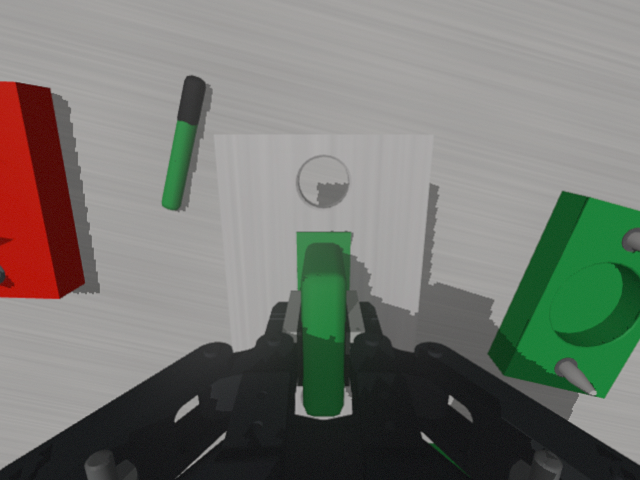

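View pics/s3.png

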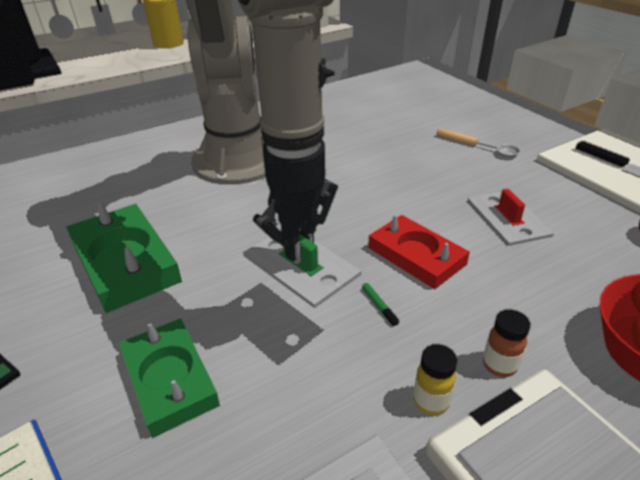

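Run:
```python
from h import *
d=np.load("wb.npy",allow_pickle=True).item()
im=d["im"][:,:,::-1].copy()
hole=[(.055+.011*np.cos(t),.011*np.sin(t),.008) for t in np.linspace(0,6.28,40)]
q=(.509,-.1138,.232)
top=[(x,y,.008) for x,y in((.075,.045),(.075,-.045),(-.075,-.045),(-.075,.045))]
for P in (top,hole):
    cv2.polylines(im,[np.round(project(d["cal"],w(q,P,.111))).astype(int)],True,(0,0,255),1)
for P in MOULDP:
    h=cv2.convexHull(project(d["cal"],w((.5085,-.327,-.015),P)).astype(np.float32));cv2.polylines(im,[np.round(h).astype(int)],True,(255,0,0),1)
cv2.imwrite("pics/wb_o.png",im)
```

```text
(no output)
```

View pics/wb_o.png

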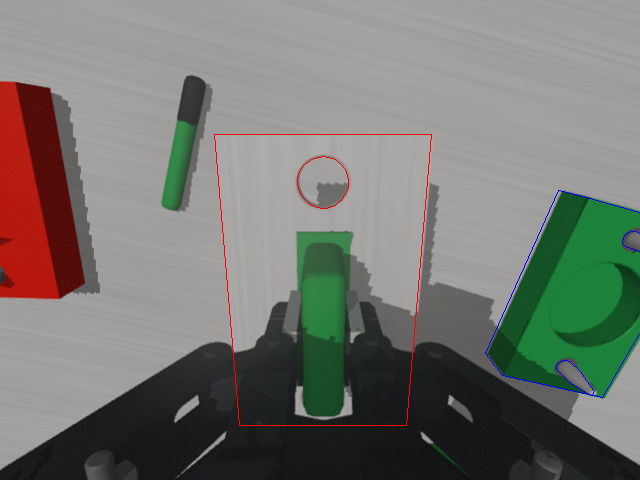

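The lid hangs level exactly as predicted: red outline on the plate and the hole at (323,182). The blue mould outline matches too. Carrying over the mould.

Call:
step_arm:
  targets: "255 2 0.5 0.2 0.05; 255 5 1.2 0.3 0.12; 255 8.5 2 0.4 0.2; 255 12 2.9 0.4 0.249; 255 15.5 3.7 0.4 0.249"

```text
time_s: 5.45
position: [0.5063, -0.2746, 0.1362]
eef_rot: [-0.701, 0.713, 0.002, -0.001]
ft_force: [0.9, 0.1, -4.4]
gripper_width: 0.173
```

```bash
python3 go.py 0.5085 -0.327 0.14 -0.015
```

```text
t 5.45 pos [ 0.5063 -0.2746  0.1362] lidyaw -0.0177 tilt [-0.0049  0.0011 -1.    ] F [ 0.9  0.1 -4.4] w 0.173 q7 -1.2
shift cm [ 5.24 -0.31 -0.38] spin -0.003
```

Call:
step_arm:
  targets: "255 2.5 -0.1 -0.4 0; 255 4.3 -0.2 -0.4 0; 255 5.2 -0.2 -0.4 0; 255 5.2 -0.2 -0.4 0; 255 5.2 -0.2 -0.4 0"

```text
time_s: 5.95
position: [0.51, -0.3224, 0.1421]
eef_rot: [-0.702, 0.712, 0.001, 0.001]
ft_force: [0.0, 0.5, -4.0]
gripper_width: 0.178
```

```bash
python3 go.py 0.5085 -0.327 0.14 -0.015;  python3 wl.py c lid_green; python3 go.py 0.5085 -0.327 0.14 -0.015;python3 - <<'E'
from plant import cams,ctrl
from h import *
from scipy.spatial.transform import Rotation as R
s=ctrl.get_state();M=R.from_quat(s["eef_rot"]).as_matrix()
p=s["position"];q=(p[0],p[1]-.0004,np.arctan2(M[1,0],M[0,0])+np.pi/2);z=p[2]-.0331
def draw(im,cal):
    for sg in(1,-1):
        hole=[(sg*.055+.011*np.cos(t),.011*np.sin(t),.008) for t in np.linspace(0,6.28,40)]
        cv2.polylines(im,[np.round(project(cal,w(q,hole,z))).astype(int)],True,(0,0,255),1)
    top=[(x,y,.008) for x,y in((.075,.045),(.075,-.045),(-.075,-.045),(-.075,.045))]
    cv2.polylines(im,[np.round(project(cal,w(q,top,z))).astype(int)],True,(0,0,255),1)
    for P in MOULDP:
        h=cv2.convexHull(project(cal,w((.5085,-.327,-.015),P)).astype(np.float32));cv2.polylines(im,[np.round(h).astype(int)],True,(255,0,0),1)
d=np.load("wc.npy",allow_pickle=True).item();im=d["im"][:,:,::-1].copy();draw(im,d["cal"]);cv2.imwrite("pics/wc_o.png",im)
im=cams.snapshot("scene")[:,:,::-1].copy();cv2.imwrite("pics/s4.png",im);draw(im,cams.get_calibration("scene"));cv2.imwrite("pics/s4_o.png",cv2.resize(im[220:460,60:360],None,fx=2.5,fy=2.5))
E
```

```text
t 5.95 pos [ 0.51   -0.3224  0.1421] lidyaw -0.0133 tilt [-0.001   0.0026 -1.    ] F [ 0.   0.5 -4. ] w 0.178 q7 -1.12
shift cm [0.46 0.14 0.21] spin 0.002
0.65 40555
[(0.6, [0.5074, -0.3257, 0.1094])]
t 6.1 pos [ 0.5104 -0.3223  0.1429] lidyaw -0.0121 tilt [ 0.      0.0014 -1.    ] F [-0.1 -0.5 -4.4] w 0.174 q7 -1.12
shift cm [0.47 0.18 0.29] spin 0.003[ WARN:0@1.349] global loadsave.cpp:1063 imwrite_ Unsupported depth image for selected encoder is fallbacked to CV_8U.
```

View pics/wc_o.png

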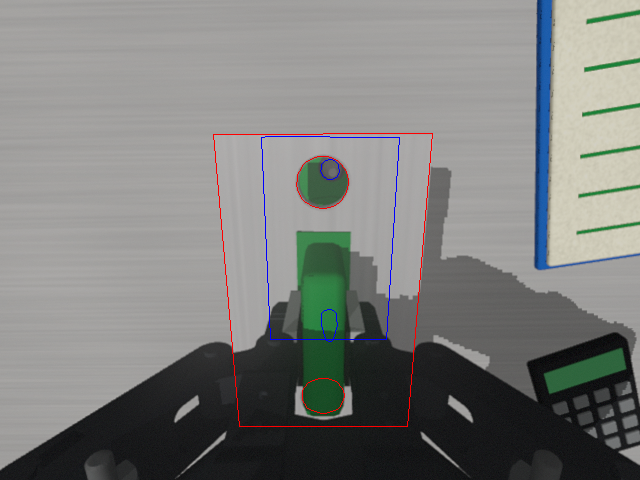

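View pics/s4_o.png

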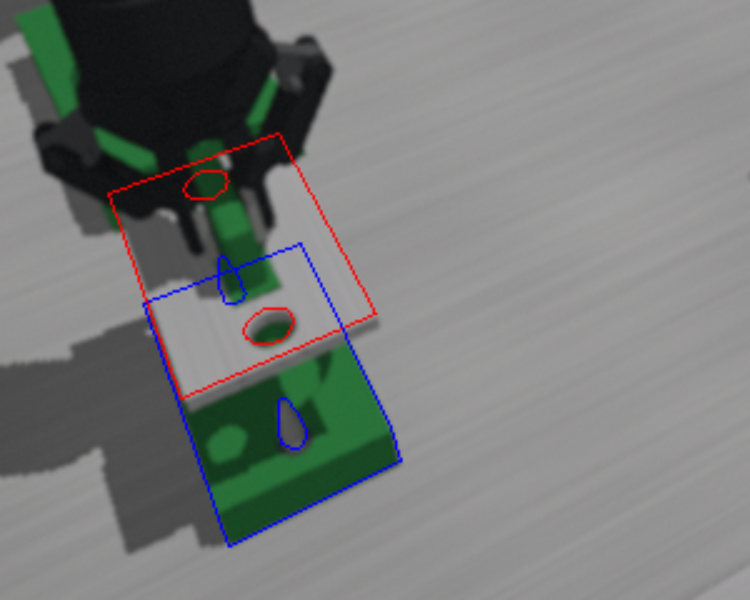

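Both overlays match: the pin seen through the hole at (330,170) lies where the mould fit puts it. Correcting laterally, then lowering to just above the pin tips.

Call:
step_arm:
  targets: "255 0.4 0.2 0.5 0.003; 255 0.4 0.2 1.5 0.003; 255 0.4 0.2 2.7 0.003; 255 0.4 0.2 3.5 0.003; 255 0.4 0.2 3.9 0.003"

```text
time_s: 6.65
position: [0.5067, -0.3278, 0.1018]
eef_rot: [-0.701, 0.713, 0.002, -0.0]
ft_force: [0.9, -0.4, -4.0]
gripper_width: 0.177
```

Call:
step_arm:
  targets: "255 0 0 0 0; 255 0 0 0 0"

```text
time_s: 6.85
position: [0.508, -0.3286, 0.104]
eef_rot: [-0.701, 0.713, -0.0, 0.0]
ft_force: [0.8, 0.1, -3.9]
gripper_width: 0.179
```

```bash
cat > chk.py <<'E'
import sys
from plant import cams,ctrl
from h import *
tag=sys.argv[1]
s=ctrl.get_state();M=R.from_quat(s["eef_rot"]).as_matrix()
p=s["position"];q=(p[0],p[1]-.0004,np.arctan2(M[1,0],M[0,0])+np.pi/2);z=p[2]-.0331
print("lid z est",z)
def draw(im,cal):
    for sg in(1,-1):
        hole=[(sg*.055+.011*np.cos(t),.011*np.sin(t),.008) for t in np.linspace(0,6.28,40)]
        cv2.polylines(im,[np.round(project(cal,w(q,hole,z))).astype(int)],True,(0,0,255),1)
    for P in MOULDP[1:]:
        h=cv2.convexHull(project(cal,w((.5085,-.327,-.015),P)).astype(np.float32));cv2.polylines(im,[np.round(h).astype(int)],True,(255,0,0),1)
cal=cams.get_calibration("wrist");im=cams.snapshot("wrist")[:,:,::-1].copy();a=im.copy();draw(im,cal)
a=cv2.resize(np.hstack([a[120:440,220:430],im[120:440,220:430]]),None,fx=1.7,fy=1.7)
cv2.imwrite(f"pics/w{tag}_o.png",a)
im=cams.snapshot("scene")[:,:,::-1].copy();a=im.copy();draw(im,cams.get_calibration("scene"))
cv2.imwrite(f"pics/s{tag}_o.png",cv2.resize(np.hstack([a[280:450,90:250],im[280:450,90:250]]),None,fx=2.5,fy=2.5))
E
python3 go.py 0.5085 -0.3266 0.0631 -0.015; python3 chk.py d
```

```text
t 6.85 pos [ 0.508  -0.3286  0.104 ] lidyaw -0.018 tilt [ 3.e-04 -1.e-04 -1.e+00] F [ 0.8  0.1 -3.9] w 0.179 q7 -1.12
shift cm [-0.2  -0.05  4.09] spin -0.003
lid z est 0.0708668033082189
```

View pics/wd_o.png

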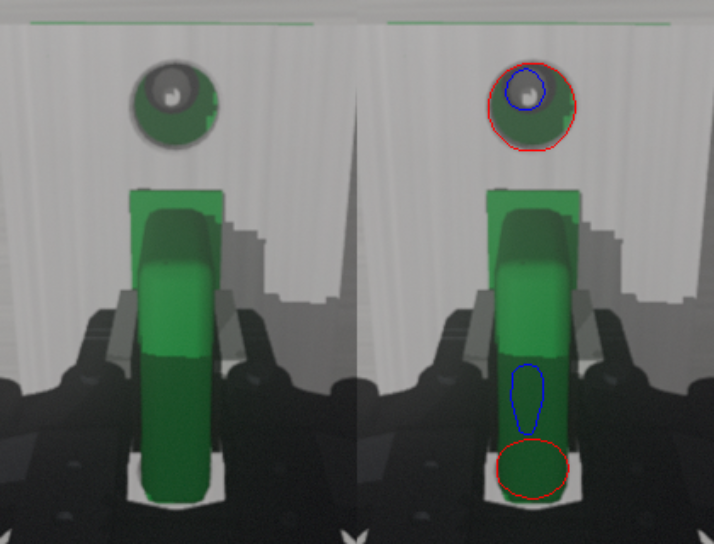

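View pics/sd_o.png

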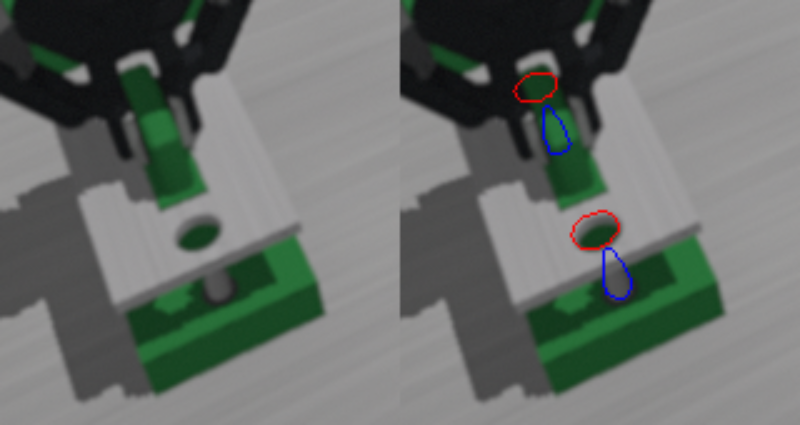

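Wrist crop: the pin tip (172,97) sits inside the hole centred at (174,105), and the fit error is about 1 mm against 5 mm of clearance. Lowering onto the pins.

Call:
step_arm:
  targets: "255 -0.1 0 0.8 0; 255 -0.1 0 1.6 0; 255 -0.1 0 2.3 0; 255 -0.1 0 2.8 0; 255 -0.1 0 3.1 0"

```text
time_s: 7.45
position: [0.5072, -0.3273, 0.0718]
eef_rot: [-0.701, 0.714, 0.001, -0.0]
ft_force: [-1.1, -0.1, -2.9]
gripper_width: 0.178
```

```bash
python3 go.py 0.5085 -0.3275 0.0631 -0.015; python3 chk.py e
```

```text
t 7.45 pos [ 0.5072 -0.3273  0.0718] lidyaw -0.0182 tilt [-1.4e-03  8.0e-04 -1.0e+00] F [-1.1 -0.1 -2.9] w 0.178 q7 -1.13
shift cm [ 0.02 -0.13  0.87] spin -0.003
lid z est 0.038722831345214766
```

View pics/we_o.png

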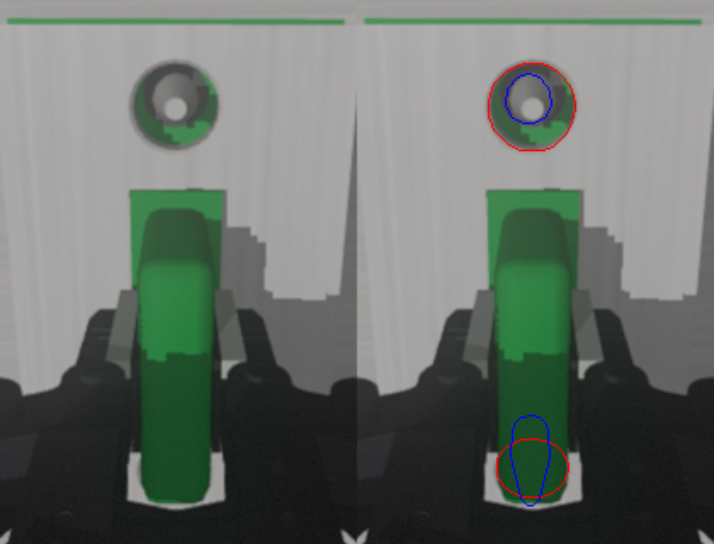

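View pics/se_o.png

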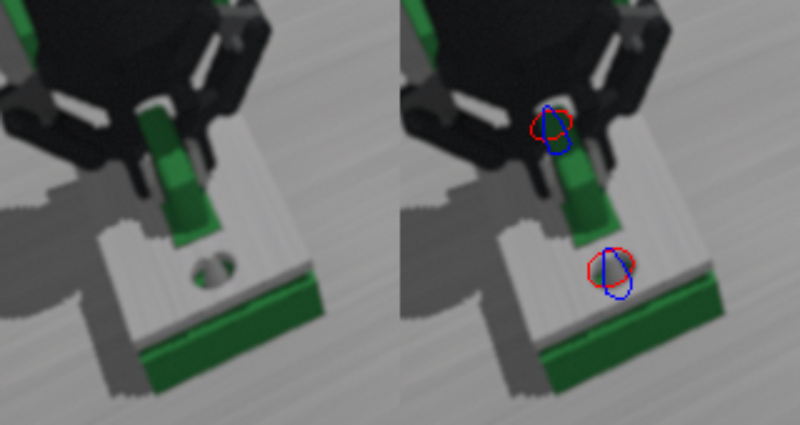

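The pin is through the hole: tip at (175,108) in the wrist crop, and visible at (215,270) in the scene crop. Last 9 mm slowly, watching the force.

Call:
step_arm:
  targets: "255 0 -0.05 0.2 0; 255 0 -0.1 0.4 0; 255 0 -0.1 0.6 0; 255 0 -0.1 0.7 0; 255 0 -0.1 0.75 0"

```text
time_s: 8.05
position: [0.5087, -0.3276, 0.0653]
eef_rot: [-0.701, 0.714, 0.0, -0.0]
ft_force: [0.0, -0.1, -3.5]
gripper_width: 0.179
```

Call:
step_arm:
  targets: "255 0 0 0.05 0; 255 0 0 0.1 0; 255 0 0 0.1 0"

```text
time_s: 8.35
position: [0.5087, -0.3276, 0.0644]
eef_rot: [-0.701, 0.713, 0.0, -0.0]
ft_force: [0.0, 0.2, -3.5]
gripper_width: 0.173
```

Call:
step_arm:
  targets: "255 0 0 0.05 0; 255 0 0 0.1 0; 255 0 0 0.1 0"

```text
time_s: 8.65
position: [0.5087, -0.3276, 0.0633]
eef_rot: [-0.701, 0.713, 0.0, -0.0]
ft_force: [-0.3, 0.0, -3.7]
gripper_width: 0.178
```

Call:
step_arm:
  targets: "255 0 0 0.05 0; 255 0 0 0.1 0; 255 0 0 0.1 0"

```text
time_s: 8.95
position: [0.5088, -0.3276, 0.0632]
eef_rot: [-0.701, 0.713, -0.0, -0.0]
ft_force: [-2.8, 1.1, 2.9]
gripper_width: 0.178
```

Contact at TCP z = 0.0632 (home was expected at 0.0631), with the force going from -3.7 to +2.9 N. Checking before release.

```bash
python3 chk.py f
```

```text
lid z est 0.03011043172590331
```

View pics/sf_o.png

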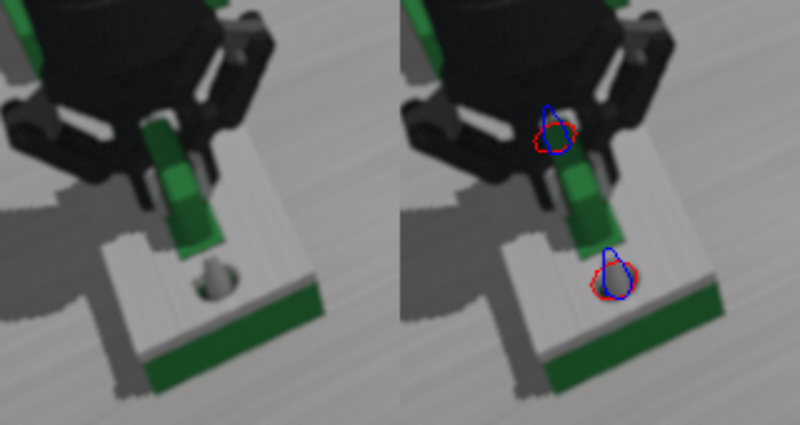

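The plate is flush on the block and the pin stands up through the hole at (216,278). Releasing and withdrawing.

Call:
step_arm:
  targets: "200 0 0 0 0; 120 0 0 0 0; 0 0 0 0 0; 0 0 0 0 0; 0 0 0 0 0"

```text
time_s: 9.55
position: [0.5089, -0.3276, 0.0623]
eef_rot: [-0.701, 0.713, -0.0, 0.0]
ft_force: [-0.3, -0.3, -0.2]
gripper_width: 0.881
```

Call:
step_arm:
  targets: "0 0 0 0 0; 0 0 0 -1 0; 0 0 0 -3 0; 0 0 0 -6 0; 0 0 0 -10 0"

```text
time_s: 10.05
position: [0.5075, -0.3269, 0.1624]
eef_rot: [-0.701, 0.713, 0.002, -0.0]
ft_force: [0.9, -0.3, 0.1]
gripper_width: 0.997
```

Call:
step_arm:
  targets: "0 0 4 -4 0; 0 0 8 -5 0; 0 0 12 -5 0; 0 0 16 -5 0; 0 0 16 -5 0"

```text
time_s: 10.55
position: [0.3424, -0.3257, 0.2129]
eef_rot: [-0.698, 0.716, 0.001, -0.002]
ft_force: [0.7, 0.1, -0.4]
gripper_width: 1.002
```

```bash
python3 go.py 0.5085 -0.3275 0.0631 -0.015
python3 - <<'E'
from plant import cams,finder,ctrl
from h import *
obs=[]
for c in("scene","top"):
    cal=cams.get_calibration(c);im=cams.snapshot(c)[:,:,::-1].copy()
    rs=finder.silhouettes(c,"lid_green");print(c,[(r["conf"],r["region"].sum()) for r in rs], [(r["conf"],r["point"]) for r in finder.landmark_of(c,"lid_green")],[(r["conf"],r["point"]) for r in finder.landmark_of(c,"lid_red")])
    if rs: obs.append((cal,fill(rs[0]["region"])))
    cv2.imwrite(f"pics/{c}9.png",im)
for o in obs: print(*fit((.5085,-.3275,-.015),LID,[o],z=.03))
a=cv2.imread("pics/scene9.png")[280:450,90:250];b=cv2.imread("pics/top9.png")[130:260,400:530]
cv2.imwrite("pics/fin.png",np.hstack([cv2.resize(a,(400,425)),cv2.resize(b,(400,425))]))
E
```

```text
t 10.55 pos [ 0.3424 -0.3257  0.2129] lidyaw -0.0256 tilt [-4.5e-03 -9.0e-04 -1.0e+00] F [ 0.7  0.1 -0.4] w 1.002 q7 -0.9
shift cm [ -0.26 -16.68  14.91] spin -0.011
scene [(0.77, np.int64(6161))] [(0.98, [0.5066, -0.3253, 0.0298])] [(0.79, [0.4938, 0.3484, 0.0031])]
top [(0.6, np.int64(2766))] [(0.82, [0.5125, -0.3249, 0.0292]), (0.33, [0.4954, 0.3454, -0.0019])] [(0.63, [0.4922, 0.3441, -0.0031])]
[ 0.51009019 -0.32722836 -0.0157319 ] 0.02955800935228369
[ 0.50845932 -0.32848844 -0.01672578] 0.026498252432425137
```

View pics/fin.png

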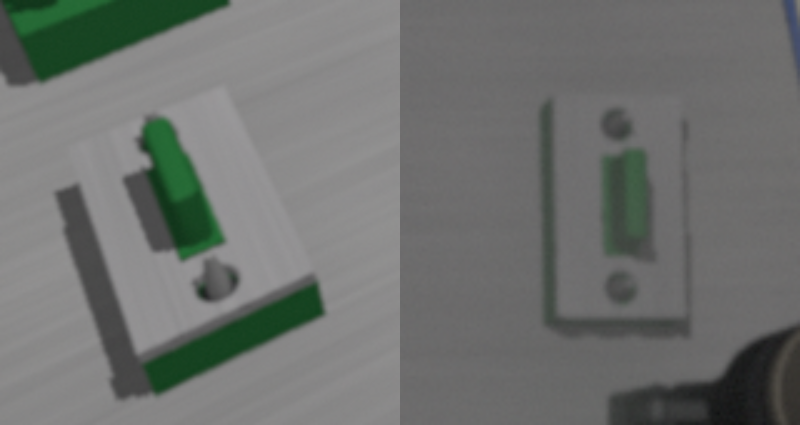

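View pics/scene9.png

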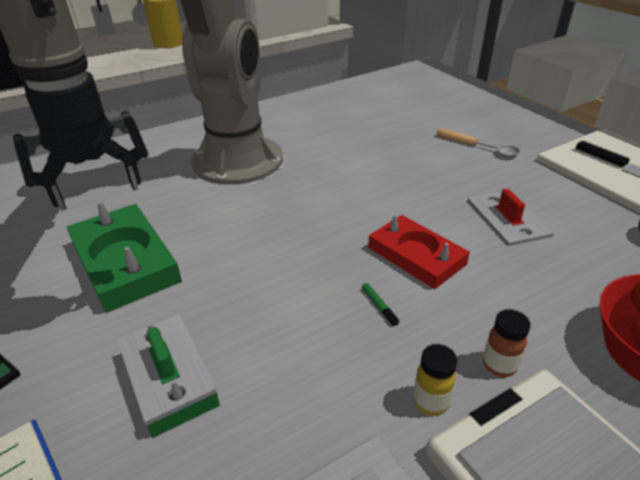

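The lid lies flat on the small green mould, with both pins showing at (617,123) and (621,287) in the top crop. The gripper is clear at z = 0.21 and the red lid has not moved. Handing in.

```bash
python3 -c "
from plant import hand_in
print(hand_in())"
```

```text
the job is handed in; nothing more can be done
None
```

The green-handled lid is home on the small green mould, both pins through its holes. It was set down slowly, released, and the job handed in at about 11 s of the 42 s allowed. I picked the mould by size: its shape fit gave scale 1.00, against 1.40 for the look-alike.

- **Seating:** contact came at tool height 0.0632 m, where 0.0631 m was expected for a fully home lid.
- **Position after release:** fits from the scene and top cameras put the lid at (0.510, -0.327) and (0.508, -0.328), yaw about -0.016. The mould is at (0.5085, -0.327), yaw about -0.015, so the lid is centred within about 2 mm.
- **Network points after release:** the landmark network put the lid's height at 29 to 30 mm (30 mm expected). Its points were up to about 4.5 mm from the mould centre, roughly its stated accuracy.
- **Red-handled lid:** not touched. Network readings of it before and after agree within about 5 mm, which is noise.
- **Gripper:** open and clear of everything.

One weak (0.33) top-camera report called the red lid "lid_green"; I ignored it. No check failed.

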